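Tap three tin lids shut in order

ROBOT

A 6-joint arm with a two-finger parallel gripper is mounted at the origin on the work surface; the furniture and walls round the work are solid. World frame = base frame: x ahead of the robot, y to its left, z up, the work surface at z = 0. Lengths are in m, angles in rad, forces in N, time in s.
With the tool pointing down it reaches from about 0.3 to 0.875 m from the base axis. Payload 6.4 kg.
Tool frame: the origin (TCP) lies on the centre line of the jaws, within the pads' length; the fingertips stand 22 mm ahead of it and the grasp point (between the pads) lies 3 mm ahead of it; z points along the fingers, y is the line along which they close (so a half turn about z gives the same grasp; the last joint's range is limited). The gripper opens to 85 mm and grips with 20 to 120 N. Pads are 22 mm wide; open, the fingers measure 114 mm over their backs; the gripper's body (76 mm by 85 mm) begins 54 mm behind the grasp point. The pads swing forward as they close: fully open they stand 13 mm farther back than shut.
Start: joints at [1.136, 0.181, 1.607, -0, 1.354, -0.206], TCP at [0.13, 0.56, 0.253] pointing down, gripper open.
Joint ranges: [-2.99, 2.99], [-0.89, 2.07], [0.3, 2.58], [-1.14, 4.28], [0, 2.63], [-3.12, 3.12]. Speed limits (rad/s): [2.57, 2.57, 3.01, 3.14, 3.14, 3.14].

INTERFACE

Orientations are given as a unit quaternion [w, x, y, z].
In Python, from bench import ctrl gives the robot as it stands. The module is installed in compiled form; this text tells all that it offers.
- The arm moves only by the tool servo_tool, never from a script. Its argument "commands" is a list of rows, each a list of 3 entries, a list of its own where there are three numbers: the shift along the tool's x, y, z in mm, then the turn about the tool's z in rad, then the finger opening in mm, from 0 to 85.4. In form: [[[dx, dy, dz], turn, jaw], ...]. A call has 1 to 20 rows; each row shifts and turns the commanded pose from where the row before left it, along the tool's axes as they then stand; what a row does not reach is not made up. A row lasts 1/8 s, in which the tool goes at most 62.5 mm and 10.7 degrees, less where a joint would pass 70% of its speed; a pose out of reach is approached as far as the arm can. A call with a gripper value outside its range is refused whole. The fingers move at their own pace and stop on an object; the grip force is fixed at half the most. Time passes only in rows, so rows that do not move let the fingers close. It gives the time, the measured TCP pose, the force, the opening and the grip force at its end, in the units of the state.
- ctrl.get_obs(): the state, without advancing time (a new reading comes with each control period).
- ctrl.camera(name): name is "scene" or "top" or "wrist"; returns a dict with "color" (480x640x3 uint8, red, green, blue), "z_map" (480x640 float32, m along the optical axis (not along the pixel's ray), 0 where there is no reading), "fx", "fy", "cx", "cy" (pixels), "R" (3x3) and "t" (3): a world point X has camera coordinates R X + t. Camera axes: x right, y down, z forward; pixel columns grow to the right and rows downward; lengths in m; the calibration is good to about 2 mm. A picture is of the moment at which its call begins.
- ctrl.hand_in(): hands the job in; it is judged then, once.
The state is a dict: "time_s": time; "q": joint angles; "dq": joint speeds; "joint_efforts": joint torques, N m; "eef_pos": TCP position; "eef_rot": TCP orientation; "wrist_force": force on the tool from outside, world axes, zero at the start; "torque": the same for the moment, N m; "opening": opening from 0.0 (shut) to 1.0 (fully open); "grasp_force": force on a finger pad.
Only numpy, scipy, OpenCV 4.12 (cv2) and the standard library are available. Lean on these libraries where they do the work, as an engineer would, in place of code of your own. Each camera call takes 0.05 s, during which the arm holds its last target. There are 200 camera calls.

TASK

The push-in lids of the three metal tins are standing proud. With the fingertips, lightly tap or press each lid down until it is fully home, one tin at a time: first the lowest tin, then the middle-sized one, and last the tallest. Keep the tins standing where they are without lifting them, and leave the other things alone.

Things in the scene. Friction and masses are not known exactly. Their poses are not given: they have to be found in the camera images.
- tin_small: The lowest and narrowest of three round bare-metal tins with a pale paper band, loose, upright on the table: 62 mm diameter, 55 mm high without its lid. Origin: centre of its underside, z up. The three tins may stand in any of three places.
- lid_small_top (a point): Centre of the flat top of that tin's lid, a round steel push-in lid 62 mm across with a raised flat centre 44 mm across (2 mm above its outer edge). This point is 68.5 mm above the table with joint lid_small at 0 and 61.5 mm when the lid is home.
- lid_small (a joint): How far that lid has been pushed straight down into its tin, m: 0 = 7 mm proud, 0.007 = home. It starts at 0 to 0.002. It moves against about 4 N of friction (plus 20 N per m/s), stays where it is left and at home meets a firm stop: arrive there slowly (20 mm/s is gentle enough), for a force over 60 N dents the lid.
- tin_middle: The middle-sized of three round bare-metal tins with a pale paper band, loose, upright on the table: 72 mm diameter, 85 mm high without its lid. Origin: centre of its underside, z up. The three tins may stand in any of three places.
- lid_middle_top (a point): Centre of the flat top of that tin's lid, a round steel push-in lid 72 mm across with a raised flat centre 54 mm across (2 mm above its outer edge). This point is 98.5 mm above the table with joint lid_middle at 0 and 91.5 mm when the lid is home.
- lid_middle (a joint): How far that lid has been pushed straight down into its tin, m: 0 = 7 mm proud, 0.007 = home. It starts at 0 to 0.002. It moves against about 4 N of friction (plus 20 N per m/s), stays where it is left and at home meets a firm stop: arrive there slowly (20 mm/s is gentle enough), for a force over 60 N dents the lid.
- tin_tall: The tallest and widest of three round bare-metal tins with a pale paper band, loose, upright on the table: 84 mm diameter, 115 mm high without its lid. Origin: centre of its underside, z up. The three tins may stand in any of three places.
- lid_tall_top (a point): Centre of the flat top of that tin's lid, a round steel push-in lid 84 mm across with a raised flat centre 66 mm across (2 mm above its outer edge). This point is 128.5 mm above the table with joint lid_tall at 0 and 121.5 mm when the lid is home.
- lid_tall (a joint): How far that lid has been pushed straight down into its tin, m: 0 = 7 mm proud, 0.007 = home. It starts at 0 to 0.002. It moves against about 4 N of friction (plus 20 N per m/s), stays where it is left and at home meets a firm stop: arrive there slowly (20 mm/s is gentle enough), for a force over 60 N dents the lid.
- cast_lemon: Loose white plaster lemon, 48x80x43 mm, lying between the tins; to be left alone. Origin: centre of its underside.
- sanding_block: Loose wooden sanding block, 55x90x30 mm, lying on the robot's side of the tins; to be left alone. Origin: centre of its underside.
- rubber_bowl: Green rubber mixing bowl, 123 mm across, 63 mm high, at the near right of the table; to be left alone. Origin: centre of its underside.
- star_finial: White plaster star on a stem with a round foot, 111x114x284 mm, at the far right corner of the table; to be left alone. Origin: centre of its underside.
Not all that is in view belongs to the job. What is shaped like the tin_tall but pink is not meant. Leave any blue look-alike of the tin_small alone.

How it is judged:
By the outcome, as a careful person would: the job done as asked, in the order asked, and still so for the second after the job is handed in, with the robot touching nothing.
It also fails if it takes over 40 s, if anything falls off the work surface, if the arm or the gripper's body presses on something with over 40 N, if the wrist force passes 120 N, or if a joint passes its speed limit or range.

## Working session

There is one attempt and no reset: what is moved stays moved. The work goes in short steps, Python scripts to look and compute and a tool call to move; the robot and the scene stay as the last step left them, time stands still between calls to the robot, and variables do not carry over. Pictures are saved under pics/ and viewed, at most 10 in all, crops included, and the job is handed in when it is done.

Besides the shell and the picture viewer there is one more tool, called after "Request:" in YAML: its name, and indented under it one key for each argument. servo_tool: Moves the arm, as the interface text tells. Its arguments: {"type":"object","properties":{"commands":{"type":"array"}},"required":["commands"]}

```bash
mkdir -p pics; python3 - <<'E'
from bench import ctrl
import cv2,numpy as np,pickle
o=ctrl.get_obs();print(o)
d={n:ctrl.camera(n) for n in("scene","top")}
pickle.dump(d,open("a.pkl","wb"))
for n in d:
    cv2.imwrite(f"pics/{n}1.png",d[n]["color"][:,:,::-1]);print(n,d[n]["R"],d[n]["t"],d[n]["fx"])
E
```

```text
{'time_s': 0.0, 'q': array([ 1.13570978e+00,  1.81555045e-01,  1.60797187e+00,  2.89803169e-05,
        1.35383222e+00, -2.06327202e-01]), 'dq': array([ 0.00111459,  0.00189972, -0.00058529,  0.00091852, -0.00018284,
       -0.00010883]), 'joint_efforts': array([-1.21075745e-04, -4.44880021e+01, -3.51331830e+01, -2.36599080e-04,
        9.11067822e-03,  1.81484796e-05]), 'eef_pos': array([0.13016438, 0.55955409, 0.25239372]), 'eef_rot': array([-2.91857475e-04,  1.14133502e-01,  9.93465029e-01, -8.33748609e-04]), 'wrist_force': array([-0.64496091,  0.82180416,  0.67948795]), 'torque': array([-0.00860843,  0.02333944, -0.01940778]), 'grasp_force': 0.0, 'opening': 1.0021584905969658}
scene [[ 0.86489743 -0.50158644 -0.01906501]
 [-0.22463656 -0.35282122 -0.90832571]
 [ 0.44887732  0.78989128 -0.41782882]] [-0.47994974  0.1777927   1.09672187] 555.071840338819
top [[ 0.01032592 -0.99988632 -0.01098729]
 [-0.99246099 -0.00890603 -0.1222369 ]
 [ 0.12212515  0.01216666 -0.99244013]] [-0.0836572   0.4975072   1.14923956] 606.8233262446411
```

View pics/scene1.png

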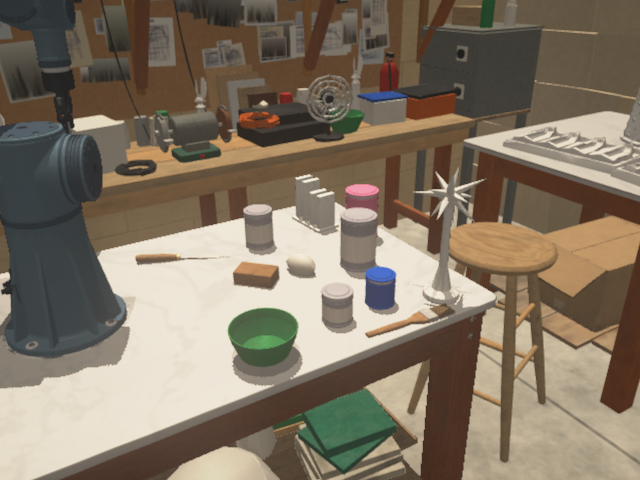

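View pics/top1.png

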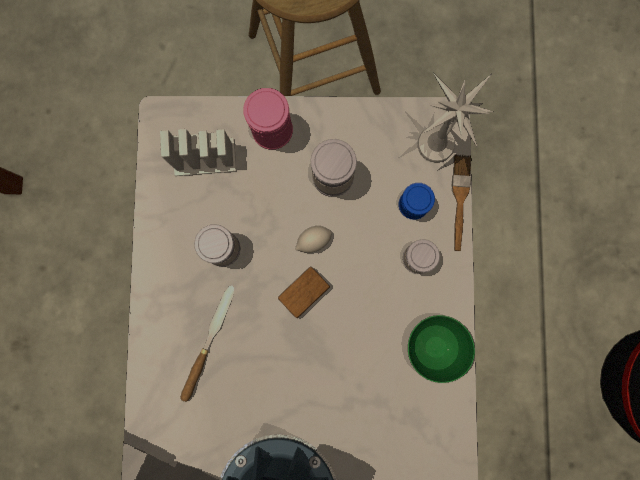

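The scene view shows the small tin at (337,303), middle at (258,227) and tall at (358,238). In the top view they are at (424,257), (214,244) and (333,160). There are two look-alikes, blue at top (417,201) and pink at top (268,115). The bare-metal ones with a pale band fit the description. I'll measure them and confirm in one crop.

```bash
cat > m.py <<'E'
import numpy as np,cv2
def world(c):
    v,u=np.mgrid[:480,:640];z=c["z_map"]
    P=np.stack([(u-c["cx"])/c["fx"]*z,(v-c["cy"])/c["fy"]*z,z],-1)
    W=(P-c["t"])@c["R"]; W[z==0]=np.nan
    return W
def lid(c,seed,r=45):
    """top plateau round a seed pixel: median height, circle centre and diameter"""
    W=world(c);u,v=seed
    h=np.nanmedian(W[v-2:v+3,u-2:u+3,2])
    m=(abs(W[...,2]-h)<.0045).astype(np.uint8)
    n,l=cv2.connectedComponents(m); m=l==l[v,u]
    p=W[m]; (x,y),rad=cv2.minEnclosingCircle((p[:,:2]*1000).astype(np.float32))
    return np.round([x,y,np.median(p[:,2])*1000,2*rad,m.sum()],1), np.round(p.mean(0)*1000,1)
E
python3 - <<'E'
import pickle,cv2,numpy as np
from m import *
d=pickle.load(open("a.pkl","rb"))
S={"small":[(424,257),(337,291)],"middle":[(214,244),(258,211)],"tall":[(333,160),(358,216)]}
for k,(t,s) in S.items(): print(k,"top",*lid(d["top"],t),"scene",*lid(d["scene"],s))
W=world(d["top"])
for k,(u,v) in dict(lemon=(315,238),block=(305,292),bowlrim=(441,319),blue=(417,198),pink=(268,108),star=(460,105),brush=(460,200)).items(): print(k,np.round(W[v,u]*1000))
im=cv2.resize(d["scene"]["color"][160:340,230:420,::-1],None,fx=3,fy=3,interpolation=2);cv2.imwrite("pics/crop1.png",im)
E
```

```text
Still running in the background as job /tmp/bash_jobs.1000/18472cc71fc3 (pid 480). You'll get a notice when it ends.
```

```bash
J=/tmp/bash_jobs.1000/18472cc71fc3; cat $J/stdout $J/stderr; kill -- -$(cat $J/pid); nproc; ls; python3 -c "import pickle;d=pickle.load(open('a.pkl','rb'));print(d['top']['z_map'].dtype,d['top']['R'].dtype)"
```

```text
4
a.pkl
m.py
pics
float32 float64
```

The first script hung, with `minEnclosingCircle` the likely cause. I'll replace it with plain extents and add a timeout.

```bash
export OPENBLAS_NUM_THREADS=1
sed -i 's/; (x,y),rad=cv2.minEnclosingCircle.*$/; a,b=p[:,:2].min(0)*1000,p[:,:2].max(0)*1000; x,y=(a+b)\/2; rad=max(b-a)\/2/' m.py
timeout 40 python3 -u - <<'E'
import pickle,cv2,numpy as np
cv2.setNumThreads(1)
from m import *
d=pickle.load(open("a.pkl","rb"))
im=cv2.resize(d["scene"]["color"][160:340,230:420,::-1],None,fx=3,fy=3,interpolation=2);cv2.imwrite("pics/crop1.png",im)
S={"small":[(424,257),(337,291)],"middle":[(214,244),(258,211)],"tall":[(333,160),(358,216)]}
for k,(t,s) in S.items(): print(k,"top",*lid(d["top"],t),"scene",*lid(d["scene"],s))
W=world(d["top"])
for k,(u,v) in dict(lemon=(315,238),block=(305,292),bowlrim=(441,319),blue=(417,198),pink=(268,108),star=(460,105),brush=(460,200)).items(): print(k,np.round(W[v,u]*1000))
E
```

```text
small top [ 457.3 -271.4   65.9   60.5  788. ] [ 456.8 -270.9   66.1] scene [ 458.2 -271.8   65.9   63.   441. ] [ 456.6 -275.3   65.7]
middle top [ 473.4  117.9   95.3   70.6 1125. ] [472.6 117.4  95.3] scene [475.1 114.5  95.2  74.  266. ] [472.5 110.7  95.1]
tall top [    nan     nan     nan     nan 304117.] [nan nan nan] scene [ 622.9 -103.2  125.2   85.5  451. ] [ 620.4 -107.1  125.1]
lemon [490. -68.  44.]
block [387. -50.  28.]
bowlrim [ 339. -308.   41.]
blue [ 565. -261.   68.]
pink [719.  19. 127.]
star [ 688. -307.  239.]
brush [ 573. -355.    7.]
```

View pics/crop1.png

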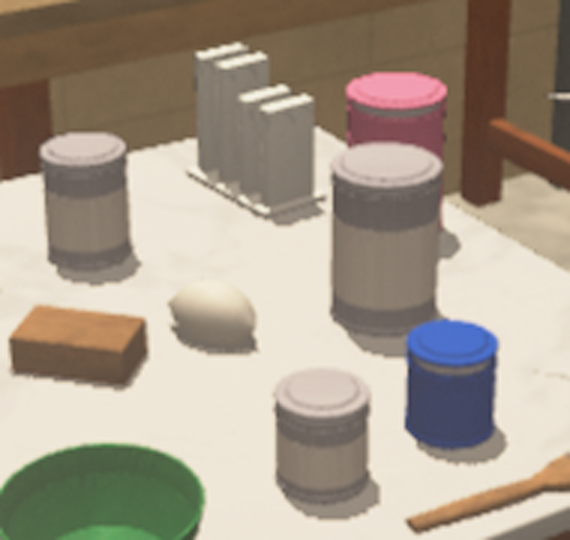

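The crop confirms three bare-metal tins with pale bands: small at (322,430), middle at (88,200) and tall at (385,235). The blue (452,380) and pink (395,100) ones are the decoys. Lid centres agree between the two views within 3.5 mm for the small and middle tins. The tall one had a depth gap in the top view, so I'll cast a ray for it next. Closing the jaws and moving above the small tin now.

Request:
servo_tool:
  commands:
    - [[-36, -28, 0], 0, 0]
    - [[-36, -29, 0], 0, 0]
    - [[-36, -28, 0], 0, 0]
    - [[-37, -29, 0], 0, 0]
    - [[-37, -28, 0], 0, 0]
    - [[-36, -29, 0], 0, 0]
    - [[-36, -28, 0], 0, 0]
    - [[-37, -29, 0], 0, 0]
    - [[-37, -28, 0], 0, 0]
    - [[-36, -29, 0], 0, 0]
    - [[-14, -45, 0], 0, 0]
    - [[-14, -45, 0], 0, 0]
    - [[-15, -45, 0], 0, 0]
    - [[-14, -45, 0], 0, 0]
    - [[-14, -45, 0], 0, 0]
    - [[-15, -45, 0], 0, 0]
    - [[-14, -45, 0], 0, 0]
    - [[-14, -45, 0], 0, 0]
    - [[-15, -45, 0], 0, 0]
    - [[-14, -45, 0], 0, 0]

```text
time_s: 2.6
eef_pos: [0.4572, -0.2723, 0.2529]
eef_rot: [-0.0, 0.114, 0.993, 0.0]
wrist_force: [0.7, 0.5, -0.5]
opening: 0.002
grasp_force: 0.0
```

```bash
export OPENBLAS_NUM_THREADS=1; cat >> m.py <<'E'
def ray(c,u,v,h):
    d=c["R"].T@np.array([(u-c["cx"])/c["fx"],(v-c["cy"])/c["fy"],1]); o=-c["R"].T@c["t"]
    return (o+d*(h-o[2])/d[2])*1000
E
timeout 60 python3 -u - <<'E'
import pickle,cv2,numpy as np
cv2.setNumThreads(1)
from m import *
d=pickle.load(open("a.pkl","rb"));c=d["top"];W=world(c)
for k,(u,v),h in (("small",(424,257),.067),("middle",(214,244),.097),("tall",(333,160),.127)):
    m=np.zeros((480,640),bool);m[v-35:v+36,u-35:u+36]=1
    m&=abs(W[...,2]-h+.002)<.006
    ys,xs=np.nonzero(m);uc,vc=(xs.min()+xs.max())/2,(ys.min()+ys.max())/2
    p=W[m]*1000;print(k,uc,vc,ray(c,uc,vc,h-.001).round(1),"top z pct",np.percentile(p[:,2],[10,50,90]).round(1),np.ptp(p[:,:2],0).round(1),((p.max(0)+p.min(0))/2).round(1))
from bench import ctrl
c=ctrl.camera("wrist");o=ctrl.get_obs();print(o["time_s"],o["eef_pos"],o["eef_rot"],o["wrist_force"],o["opening"])
cv2.imwrite("pics/w1.png",c["color"][:,:,::-1]);pickle.dump(c,open("w1.pkl","wb"))
X=c["R"]@np.array([.4573,-.2714,.0675])+c["t"];print("expected px",X[:2]/X[2]*c["fx"]+[c["cx"],c["cy"]])
X=c["R"]@np.array([*o["eef_pos"][:2],.0675])+c["t"];print("tool axis px",X[:2]/X[2]*c["fx"]+[c["cx"],c["cy"]])
E
```

```text
small 423.0 255.0 [ 457.2 -271.4   66. ] top z pct [63.  65.9 69. ] [60.9 60.3] [ 457.6 -271.4   65.3]
middle 213.0 243.0 [473.  117.6  96. ] top z pct [92.3 95.3 98. ] [70.6 70.9] [473.4 118.2  95. ]
tall 333.5 161.0 [ 621.1 -102.   126. ] top z pct [122.3 125.4 128.1] [83.3 82. ] [ 622.1 -102.   125. ]
2.65 [ 0.45723299 -0.27761483  0.2530615 ] [ 2.46828629e-04  1.15624687e-01  9.93291375e-01 -1.76492321e-03] [-1.54882931 -4.67167417  1.17881107] 0.0023851778201955795
expected px [319.5585018  212.97205628]
tool axis px [312.57855558 214.46317549]
```

View pics/w1.png

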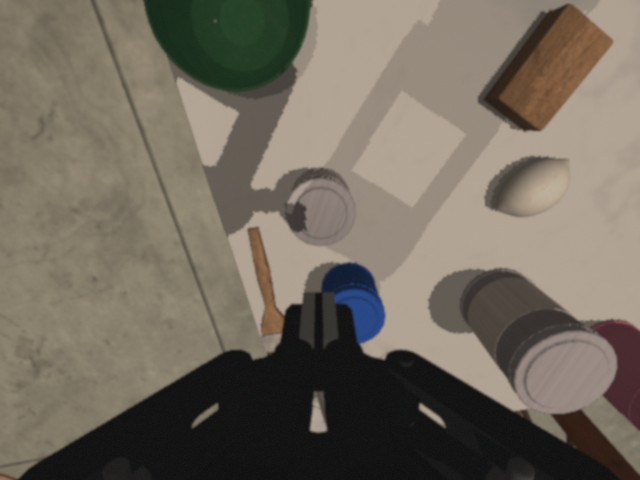

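The wrist view shows the small lid at about (325,212), next to the expected (320,213). The arm was still settling when the picture was taken. Descending.

Request:
servo_tool:
  commands:
    - [[0, 0, 20], 0, 0]
    - [[0, 0, 40], 0, 0]
    - [[0, 0, 40], 0, 0]
    - [[0, 0, 30], 0, 0]
    - [[0, 0, 15], 0, 0]
    - [[0, 0, 8], 0, 0]
    - [[0, 0, 2], 0, 0]
    - [[0, 0, 0], 0, 0]
    - [[0, 0, 0], 0, 0]

```text
time_s: 3.78
eef_pos: [0.458, -0.2713, 0.0992]
eef_rot: [0.001, 0.114, 0.993, -0.001]
wrist_force: [-0.3, -0.2, -0.0]
opening: 0.001
grasp_force: 0.0
```

Request:
servo_tool:
  commands:
    - [[0, 0, 2], 0, 0]
    - [[0, 0, 2], 0, 0]
    - [[0, 0, 2], 0, 0]
    - [[0, 0, 2], 0, 0]
    - [[0, 0, 2], 0, 0]
    - [[0, 0, 1], 0, 0]
    - [[0, 0, 1], 0, 0]

```text
time_s: 4.65
eef_pos: [0.4575, -0.2708, 0.0864]
eef_rot: [-0.0, 0.114, 0.993, 0.0]
wrist_force: [-1.9, 1.0, 4.0]
opening: -0.002
grasp_force: 1.9
```

Request:
servo_tool:
  commands:
    - [[0, 0, 1], 0, 0]
    - [[0, 0, 1], 0, 0]
    - [[0, 0, 0.5], 0, 0]
    - [[0, 0, 0], 0, 0]

```text
time_s: 5.15
eef_pos: [0.4574, -0.2708, 0.0837]
eef_rot: [-0.0, 0.114, 0.993, 0.0]
wrist_force: [-1.1, 0.5, 2.6]
opening: 0.001
grasp_force: 1.3
```

Request:
servo_tool:
  commands:
    - [[0, 0, 0.5], 0, 0]
    - [[0, 0, 0], 0, 0]

```text
time_s: 5.4
eef_pos: [0.4575, -0.2708, 0.0835]
eef_rot: [-0.0, 0.114, 0.993, -0.0]
wrist_force: [-2.1, 1.8, 6.3]
opening: -0.002
grasp_force: 2.9
```

Request:
servo_tool:
  commands:
    - [[0, 0, 0.5], 0, 0]
    - [[0, 0, 0], 0, 0]

```text
time_s: 5.65
eef_pos: [0.4576, -0.2708, 0.0835]
eef_rot: [-0.0, 0.114, 0.993, -0.0]
wrist_force: [-3.7, 2.8, 10.1]
opening: -0.002
grasp_force: 5.0
```

The small lid is home: the tip has stopped at 61.5 mm and the force is rising. Next I'll lift and go to the middle tin.

Request:
servo_tool:
  commands:
    - [[0, 0, 0.5], 0, 0]
    - [[0, 0, 0], 0, 0]
    - [[0, 0, -8], 0, 0]
    - [[0, 0, -25], 0, 0]
    - [[0, 0, -40], 0, 0]
    - [[0, 0, -20], 0, 0]
    - [[4, 20, 0], 0, 0]
    - [[7, 38, 0], 0, 0]
    - [[8, 42, 0], 0, 0]
    - [[8, 42, 0], 0, 0]
    - [[8, 42, 0], 0, 0]
    - [[8, 42, 0], 0, 0]
    - [[8, 42, 0], 0, 0]
    - [[8, 42, 0], 0, 0]
    - [[7, 38, 0], 0, 0]
    - [[5, 24, 0], 0, 0]
    - [[2, 10, 0], 0, 0]
    - [[0, 0, 0], 0, 0]
    - [[0, 0, 0], 0, 0]

```text
time_s: 8.02
eef_pos: [0.4728, 0.1172, 0.1749]
eef_rot: [-0.0, 0.114, 0.993, -0.0]
wrist_force: [0.2, 0.4, 0.3]
opening: -0.002
grasp_force: 0.0
```

```bash
export OPENBLAS_NUM_THREADS=1; timeout 60 python3 -u - <<'E'
import pickle,cv2,numpy as np
cv2.setNumThreads(1)
from m import *
from bench import ctrl
o=ctrl.get_obs();print(o["eef_pos"],o["time_s"])
c=ctrl.camera("top");s=ctrl.camera("scene")
print("small top",*lid(c,(424,257)),"scene",*lid(s,(337,294)))
c=ctrl.camera("wrist");cv2.imwrite("pics/w2.png",c["color"][:,:,::-1])
X=c["R"]@np.array([.4734,.1178,.097])+c["t"];print("expected middle px",X[:2]/X[2]*c["fx"]+[c["cx"],c["cy"]])
E
```

```text
[0.47277473 0.11718813 0.17491897] 8.025
small top [ 457.  -270.9   60.    60.9  773. ] [ 456.8 -270.9   60.1] scene [ 457.9 -272.4   59.9   61.2  441. ] [ 456.3 -275.5   59.7]
expected middle px [320.23981713 260.21727545]
```

View pics/w2.png

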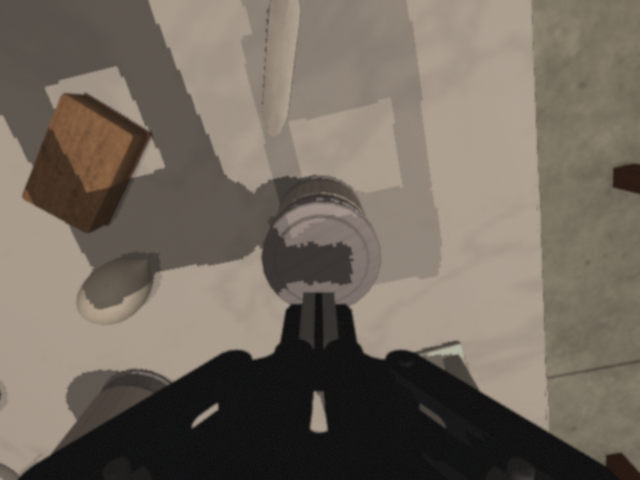

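The small lid dropped about 6 mm and the tin stayed put. The middle lid is centred at about (321,257), within a few px of the expected (320,260). Pressing it now.

Request:
servo_tool:
  commands:
    - [[0, 0, 15], 0, 0]
    - [[0, 0, 20], 0, 0]
    - [[0, 0, 11], 0, 0]
    - [[0, 0, 4], 0, 0]
    - [[0, 0, 2], 0, 0]
    - [[0, 0, 2], 0, 0]
    - [[0, 0, 2], 0, 0]
    - [[0, 0, 1], 0, 0]
    - [[0, 0, 1], 0, 0]
    - [[0, 0, 1], 0, 0]
    - [[0, 0, 1], 0, 0]

```text
time_s: 9.55
eef_pos: [0.4733, 0.1178, 0.1154]
eef_rot: [0.0, 0.114, 0.993, 0.0]
wrist_force: [-0.5, 0.4, 4.7]
opening: -0.001
grasp_force: 1.9
```

Request:
servo_tool:
  commands:
    - [[0, 0, 1], 0, 0]
    - [[0, 0, 0.5], 0, 0]
    - [[0, 0, 0], 0, 0]

```text
time_s: 9.93
eef_pos: [0.4732, 0.1178, 0.1138]
eef_rot: [0.0, 0.114, 0.993, 0.0]
wrist_force: [0.7, 0.4, 2.5]
opening: -0.002
grasp_force: 1.3
```

Request:
servo_tool:
  commands:
    - [[0, 0, 0.5], 0, 0]
    - [[0, 0, 0], 0, 0]

```text
time_s: 10.18
eef_pos: [0.4732, 0.1178, 0.1135]
eef_rot: [0.0, 0.114, 0.993, 0.0]
wrist_force: [1.1, 0.2, 4.4]
opening: -0.0
grasp_force: 2.4
```

Request:
servo_tool:
  commands:
    - [[0, 0, 0.5], 0, 0]
    - [[0, 0, 0], 0, 0]

```text
time_s: 10.42
eef_pos: [0.4733, 0.1178, 0.1135]
eef_rot: [0.0, 0.114, 0.993, 0.0]
wrist_force: [-2.3, -0.0, 9.0]
opening: -0.003
grasp_force: 4.7
```

Request:
servo_tool:
  commands:
    - [[0, 0, 0.5], 0, 0]
    - [[0, 0, 0], 0, 0]

```text
time_s: 10.68
eef_pos: [0.4733, 0.1178, 0.1134]
eef_rot: [0.0, 0.114, 0.993, -0.0]
wrist_force: [-4.9, 0.0, 13.8]
opening: -0.001
grasp_force: 6.9
```

The middle lid is home (91.5 mm, 14 N). Next is the tall tin.

Request:
servo_tool:
  commands:
    - [[0, 0, -8], 0, 0]
    - [[0, 0, -25], 0, 0]
    - [[0, 0, -30], 0, 0]
    - [[0, 0, -15], 0, 0]
    - [[-12, -11, 0], 0, 0]
    - [[-28, -26, 0], 0, 0]
    - [[-32, -30, 0], 0, 0]
    - [[-32, -30, 0], 0, 0]
    - [[-32, -30, 0], 0, 0]
    - [[-30, -28, 0], 0, 0]
    - [[-20, -18, 0], 0, 0]
    - [[-9, -7, 0], 0, 0]
    - [[0, 0, 0], 0, 0]
    - [[0, 0, 0], 0, 0]

```text
time_s: 12.42
eef_pos: [0.6215, -0.1009, 0.1897]
eef_rot: [-0.001, 0.114, 0.994, 0.0]
wrist_force: [0.7, 0.8, -0.3]
opening: 0.001
grasp_force: 0.0
```

```bash
export OPENBLAS_NUM_THREADS=1; timeout 60 python3 -u - <<'E'
import cv2,numpy as np
cv2.setNumThreads(1)
from m import *
from bench import ctrl
o=ctrl.get_obs();print(o["eef_pos"],o["time_s"])
c=ctrl.camera("top")
print("middle top",*lid(c,(214,244)))
c=ctrl.camera("wrist");cv2.imwrite("pics/w3.png",c["color"][:,:,::-1])
X=c["R"]@np.array([.6218,-.102,.127])+c["t"];print("expected tall px",X[:2]/X[2]*c["fx"]+[c["cx"],c["cy"]])
E
```

```text
[ 0.62145975 -0.10086282  0.18971502] 12.425
middle top [ 388.1  -13.3  626.4  105.6 1520. ] [404.6 -26.5 626.4]
expected tall px [316.56899097 271.39727991]
```

View pics/w3.png

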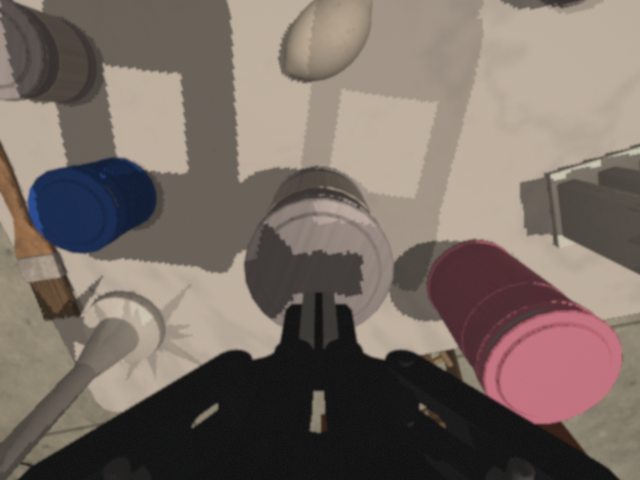

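The tall lid is centred under the fingers at (319,267), with the pink tin well clear at (555,365). Pressing it now.

Request:
servo_tool:
  commands:
    - [[0, 0, 12], 0, 0]
    - [[0, 0, 16], 0, 0]
    - [[0, 0, 6], 0, 0]
    - [[0, 0, 2], 0, 0]
    - [[0, 0, 2], 0, 0]
    - [[0, 0, 2], 0, 0]
    - [[0, 0, 1], 0, 0]
    - [[0, 0, 1], 0, 0]
    - [[0, 0, 1], 0, 0]
    - [[0, 0, 1], 0, 0]
    - [[0, 0, 1], 0, 0]

```text
time_s: 13.9
eef_pos: [0.6223, -0.1018, 0.1455]
eef_rot: [0.0, 0.114, 0.993, -0.0]
wrist_force: [-1.0, 0.4, 3.9]
opening: -0.0
grasp_force: 1.9
```

Request:
servo_tool:
  commands:
    - [[0, 0, 0.5], 0, 0]
    - [[0, 0, 0.5], 0, 0]
    - [[0, 0, 0], 0, 0]

```text
time_s: 14.28
eef_pos: [0.6222, -0.1018, 0.1443]
eef_rot: [0.0, 0.114, 0.993, -0.0]
wrist_force: [-0.1, 0.7, 2.9]
opening: 0.0
grasp_force: 1.6
```

Request:
servo_tool:
  commands:
    - [[0, 0, 0.5], 0, 0]
    - [[0, 0, 0], 0, 0]

```text
time_s: 14.52
eef_pos: [0.6222, -0.1018, 0.1438]
eef_rot: [0.0, 0.114, 0.993, -0.0]
wrist_force: [0.3, 0.2, 3.5]
opening: 0.002
grasp_force: 1.6
```

Request:
servo_tool:
  commands:
    - [[0, 0, 0.5], 0, 0]
    - [[0, 0, 0], 0, 0]

```text
time_s: 14.78
eef_pos: [0.6223, -0.1018, 0.1436]
eef_rot: [0.0, 0.114, 0.993, -0.0]
wrist_force: [0.0, 0.1, 4.6]
opening: -0.001
grasp_force: 2.4
```

Request:
servo_tool:
  commands:
    - [[0, 0, 0.5], 0, 0]
    - [[0, 0, 0], 0, 0]

```text
time_s: 15.02
eef_pos: [0.6223, -0.1018, 0.1436]
eef_rot: [0.0, 0.114, 0.993, -0.0]
wrist_force: [-2.3, -0.5, 8.0]
opening: -0.0
grasp_force: 3.9
```

Request:
servo_tool:
  commands:
    - [[0, 0, 0.5], 0, 0]
    - [[0, 0, 0], 0, 0]

```text
time_s: 15.28
eef_pos: [0.6223, -0.1018, 0.1435]
eef_rot: [0.0, 0.114, 0.993, -0.0]
wrist_force: [-3.2, 1.1, 11.1]
opening: -0.004
grasp_force: 5.2
```

All three stopped at their home heights. I'll retreat and check.

Request:
servo_tool:
  commands:
    - [[0, 0, -8], 0, 0]
    - [[0, 0, -25], 0, 0]
    - [[0, 0, -40], 0, 0]
    - [[0, 0, -32], 0, 0]
    - [[18, 19, 0], 0, 0]
    - [[37, 38, 0], 0, 0]
    - [[37, 38, 0], 0, 0]
    - [[37, 38, 0], 0, 0]
    - [[37, 38, 0], 0, 0]
    - [[37, 38, 0], 0, 0]
    - [[37, 38, 0], 0, 0]
    - [[37, 38, 0], 0, 0]
    - [[37, 38, 0], 0, 0]
    - [[30, 30, 0], 0, 0]
    - [[15, 15, 0], 0, 0]
    - [[0, 0, 0], 0, 0]
    - [[0, 0, 0], 0, 0]

```text
time_s: 17.4
eef_pos: [0.3561, 0.3376, 0.2471]
eef_rot: [-0.0, 0.114, 0.993, -0.0]
wrist_force: [0.3, -0.3, 0.3]
opening: -0.0
grasp_force: 0.0
```

```bash
export OPENBLAS_NUM_THREADS=1; timeout 60 python3 -u - <<'E'
import cv2,numpy as np
cv2.setNumThreads(1)
from m import *
from bench import ctrl
o=ctrl.get_obs();print(o["eef_pos"],o["time_s"],o["wrist_force"])
c=ctrl.camera("top");s=ctrl.camera("scene");cv2.imwrite("pics/top2.png",c["color"][:,:,::-1])
for k,a,b in (("small",(424,257),(337,294)),("middle",(214,244),(258,213)),("tall",(340,165),(358,218))): print(k,*lid(c,a),"scene",*lid(s,b))
E
```

```text
[0.35609778 0.33763198 0.24705605] 17.4 [ 0.28289884 -0.30871711  0.30431047]
small [ 457.1 -270.9   60.1   60.7  775. ] [ 457. -271.   60.] scene [ 458.2 -272.    60.    62.3  436. ] [ 456.3 -275.3   59.8]
middle [473.1 117.3  90.1  70.5 978. ] [473.  116.7  90.2] scene [474.1 116.4  89.2  77.8 265. ] [472.7 111.5  89.3]
tall [ 621.  -101.2  120.2   82.4 1360. ] [ 621.3 -101.2  120.5] scene [ 622.8 -104.4  119.8   83.6  450. ] [ 620.5 -107.1  119.6]
```

View pics/top2.png

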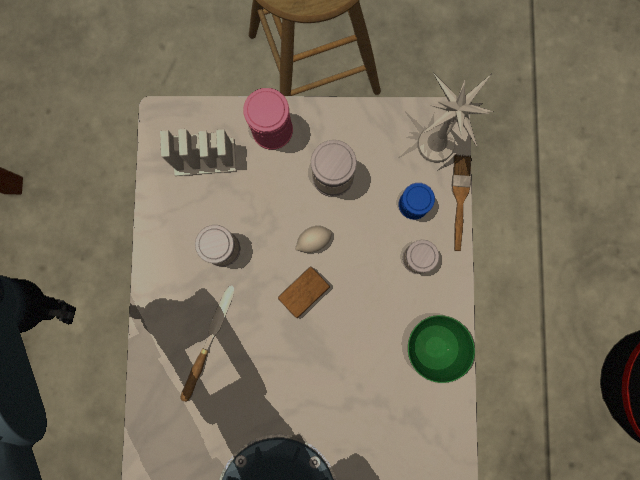

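All three lids are home, with tops reading about 60, 90 and 120 mm. The tins are still at (424,257), (214,244) and (333,160), and nothing else has moved.

```bash
timeout 100 python3 -c "
from bench import ctrl
print(ctrl.hand_in())"
```

```text
the job is handed in; nothing more can be done
None
```

I pressed all three lids fully home in the order asked (small, middle, tall); no tin visibly moved, nothing else was disturbed, and I handed the job in at about 17.5 s.

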